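# Plug gauge drawn to its check groove

## Robot

A 6-joint arm with a two-finger parallel gripper is mounted at the origin on a cart in front of the work surface, level with it; the furniture and walls round the work are solid. World frame = base frame: x ahead of the robot, y to its left, z up, the work surface at z = 0. Lengths are in m, angles in degrees, forces in N, time in s.
With the tool pointing down it reaches from about 0.25 to 0.725 m from the base axis. Payload 9.7 kg.
Tool frame: the origin (TCP) lies at the centre of the arm's flange, where the gripper is bolted on; the fingertips stand 173 mm ahead of it and the grasp point (between the pads) lies 155 mm ahead of it; z points along the fingers, y is the line along which they close (so a half turn about z gives the same grasp; the last joint's range is limited). The gripper opens to 85 mm and grips with 20 to 120 N. Pads are 22 mm wide; open, the fingers measure 114 mm over their backs; the gripper's body (76 mm by 85 mm) begins 54 mm behind the grasp point. The pads swing forward as they close: fully open they stand 13 mm farther back than shut.
Start: joints at [70.588, 4.979, 10.078, 95.1, 0, 90], TCP at [0.183, 0.519, 0.405] pointing down, gripper open.
Joint ranges: [-179.16, 179.16], [-48.56, 103.87], [-65.8, 70.77], [-126.05, 130.52], [-82.76, 87.17], [-180, 180]. Speed limits (degrees/s): [127.2, 127.2, 147.25, 180, 180, 180].

## Interface

Orientations are given as [roll, pitch, yaw] about the fixed x, y, z axes, in that order (R = Rz(yaw) Ry(pitch) Rx(roll)).
In Python, from workcell import monitor, camera, get_calibration, bot gives the robot as it stands.
- The arm moves only by the tool carry_out, never from a script. Its argument "targets" is text: rows parted by semicolons, each of 7 numbers parted by spaces: the shift along the tool's x, y, z in units of 0.04 m (1.0 is 0.04 m), then the turn, a rotation vector about the tool's x, y, z in units of 0.1 rad (1.0 is 0.1 rad), then the opening, from -1 (shut) to 1 (fully open), so that 0 is half open. A call has exactly 8 rows; each row shifts and turns the commanded pose from where the row before left it, along the tool's axes as they then stand; what a row does not reach is not made up. A row lasts 1/12 s, in which the tool goes at most 41.7 mm and 7.16 degrees, less where a joint would pass 70% of its speed; a pose out of reach is approached as far as the arm can. A call with a number of a shift or a turn outside -1 to 1 is refused whole. A call with a gripper value outside its range is refused whole. The fingers move at their own pace and stop on an object; "newtons" is the grip in N (left out, the last holds). Time passes only in rows, so rows that do not move let the fingers close, or fill a call up. It gives the time, the measured TCP pose, the force, the opening and the grip force at its end, in the units of the state.
- monitor.get_obs(): the state, without advancing time (a new reading comes with each control period).
- camera(name): name is "scene" or "top"; returns the picture (420x560x3 uint8, red, green, blue); there is no depth.
- get_calibration(name): a dict with "fx", "fy", "cx", "cy" (pixels), "view" (4x4, takes a point from world to camera coordinates). Camera axes: x right, y down, z forward; pixel columns grow to the right and rows downward; lengths in m; the calibration is good to about 2 mm. A picture is of the moment at which its call begins. get_calibration takes no time and is no camera call.
- bot.job_done(): hands the job in; it is judged then, once.
The state is a dict: "time": time; "q": joint angles; "qd": joint speeds; "joint_efforts": joint torques, N m; "ee_pos": TCP position; "tcp_rot": TCP orientation; "wrist_force": force on the tool from outside, world axes, zero at the start; "torque": the same for the moment, N m; "opening": finger opening in m; "grasp_force": force on a finger pad.
Only numpy, scipy, OpenCV 4.12 (cv2) and the standard library are available. Lean on these libraries where they do the work, as an engineer would, in place of code of your own. Each camera call takes 0.05 s, during which the arm holds its last target. There are 200 camera calls.

## Task

Take a check reading with the plug gauge. On the readout press the large round key (on), then the square key (zero), then the small round key (start), fully down, one at a time and letting each spring back, while the gauge is still fully home in its block; then take the gauge by its flat grip and gently draw it about 35 mm straight up, so that the groove round its shank stands clear above the block while its tail stays in the bore. Finish holding it there, still, upright and not forced against the bore, without letting go, and leave the loose things round about where they are.

Things in the scene. Friction and masses are not known exactly. Their poses are not given: they have to be found in the camera images.
- plug_grip (a point): centre of the flat grip on top of the steel plug gauge: upright block 36 mm long along its x, 14 mm thick along its y (pinch it across y), 40 mm tall (20 mm above and below this point); z up. Fully home this point is 30 mm above the bore mouth, 100 mm above the bench. Yaw varies
- plug_gauge: the whole plug gauge, loose, about 0.22 kg; origin at the foot of its 16 mm shank, axes as plug_grip, which is 92 mm up. Collar 22 mm across from 66 to 72 mm up; 4 mm wide groove round the shank centred 38 mm up. Fully home the foot stands on the bore floor, 4 mm of shank shows, the groove is 24 mm down the bore; it falls back if let go
- bore_mouth (a point): centre of the mouth of the bore, in the top face of the gauge block, 70 mm above the bench; z up along the bore. The bore is 17.5 mm in diameter (1.5 mm more than the shank) and 62 mm deep, blind
- gauge_block: aluminium gauge block 60 x 60 x 70 mm high, with two screwed-down feet 10 mm high that reach 52 mm from the centre along its x, and a small sensor boss that stands out 24 mm from its -y side at 45 mm height; fixed to the bench; origin under its centre on the bench
- readout: grey box-shaped digital readout, fixed to the bench: 100 mm along x, 150 mm along y, 70 mm high; origin under its centre on the bench. A dark display lies in the far half of its top (+x), the row of three keys runs along y in the near half, 22 mm on the -x side of the centre
- top_big (a point): large round key, 28 mm across, grey plastic spring key standing 15 mm proud of the readout's flat top; the point is the centre of its top face, 85 mm above the bench. Press straight down: 6 mm travel, about 1.3 N to start, 5.2 N fully down, springs back by itself. Key centres are 46 mm apart in a row; which key is at which place in the row changes
- top_square (a point): square key, 20 x 20 mm, grey plastic spring key standing 15 mm proud of the readout's flat top; the point is the centre of its top face, 85 mm above the bench. Press straight down: 6 mm travel, about 1.3 N to start, 5.2 N fully down, springs back by itself. Key centres are 46 mm apart in a row; which key is at which place in the row changes
- top_small (a point): small round key, 14 mm across, grey plastic spring key standing 15 mm proud of the readout's flat top; the point is the centre of its top face, 85 mm above the bench. Press straight down: 6 mm travel, about 1.3 N to start, 5.2 N fully down, springs back by itself. Key centres are 46 mm apart in a row; which key is at which place in the row changes
- key_big (a joint): how far the large round key is pressed, m: 0 up, 0.006 fully down
- key_square (a joint): the same for the square key
- key_small (a joint): the same for the small round key
- tin: round red tin, 69 mm across, 35 mm tall, standing loose behind the work; leave alone
- offcut: pine offcut 35 x 50 x 35 mm, lying loose behind the work; leave alone
- pen: black marker pen, 135 x 18 x 18 mm, lying loose near the bench's front edge; leave alone

How it is judged:
By the outcome, as a careful person would: the job done as asked, in the order asked, and still so for the second after the job is handed in, while the arm keeps its last pose, push and grip.
It also fails if it takes over 48 s, if anything falls off the work surface, if the arm or the gripper's body presses on something with over 40 N, if the wrist force passes 120 N, or if a joint passes its speed limit or range.

## Working session

There is one attempt and no reset: what is moved stays moved. The work goes in short steps, Python scripts to look and compute and a tool call to move; the robot and the scene stay as the last step left them, time stands still between calls to the robot, and variables do not carry over. Pictures are saved under pics/ and viewed, at most 10 in all, crops included, and the job is handed in when it is done.

Besides the shell and the picture viewer there is one more tool, called in YAML: its name, and indented under it one key for each argument. carry_out: Moves the arm, as the interface text tells. Shifts and turns lie within -1 to 1; 1 stands for 0.04 m of shift or 0.1 rad of turn. Its arguments: {"type":"object","properties":{"targets":{"type":"string"},"newtons":{"type":"number"}},"required":["targets"]}

```bash
mkdir -p pics
python3 - <<'E'
from workcell import monitor,camera,get_calibration
import cv2
for n in("scene","top"):
    cv2.imwrite(f"pics/{n}0.png",cv2.resize(camera(n)[:,:,::-1],(800,600),interpolation=cv2.INTER_CUBIC)); c=get_calibration(n);print(n,c)
o=monitor.get_obs();print({k:o[k] for k in("time","ee_pos","tcp_rot","opening","wrist_force")})
E
```

```text
scene {'fx': 391.48032525137637, 'fy': 391.48032525137637, 'cx': 283.90803299649764, 'cy': 212.88189489918187, 'view': array([[ 0.60700067, -0.79468006,  0.00581273, -0.33621208],
       [-0.53601691, -0.41480411, -0.73527099,  0.42499186],
       [ 0.58671634,  0.44319426, -0.67774832,  0.50753645],
       [ 0.        ,  0.        ,  0.        ,  1.        ]])}
top {'fx': 468.59720929434076, 'fy': 468.59720929434076, 'cx': 284.16205301338806, 'cy': 206.60321301172434, 'view': array([[-0.10528457, -0.99442894,  0.00512194,  0.11129777],
       [-0.97457946,  0.102156  , -0.19939668,  0.62537261],
       [ 0.1977626 , -0.02598513, -0.97990547,  1.14002568],
       [ 0.        ,  0.        ,  0.        ,  1.        ]])}
{'time': 0.1, 'ee_pos': array([0.18279124, 0.51874245, 0.40406353]), 'tcp_rot': array([-1.79933831e+02,  1.54434200e-03,  1.60588584e+02]), 'opening': 0.08504528135271434, 'wrist_force': array([ 0.14715094, -0.13766246,  0.43517744])}
```

View pics/scene0.png

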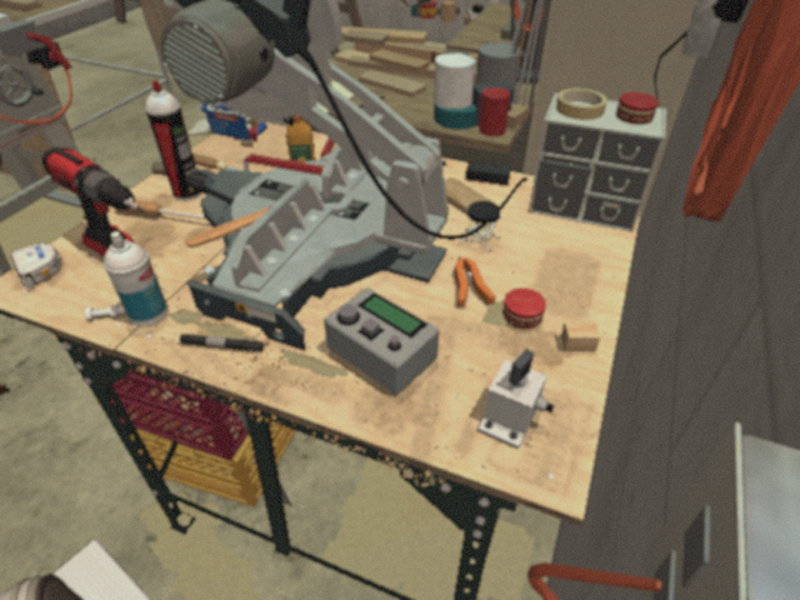

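View pics/top0.png

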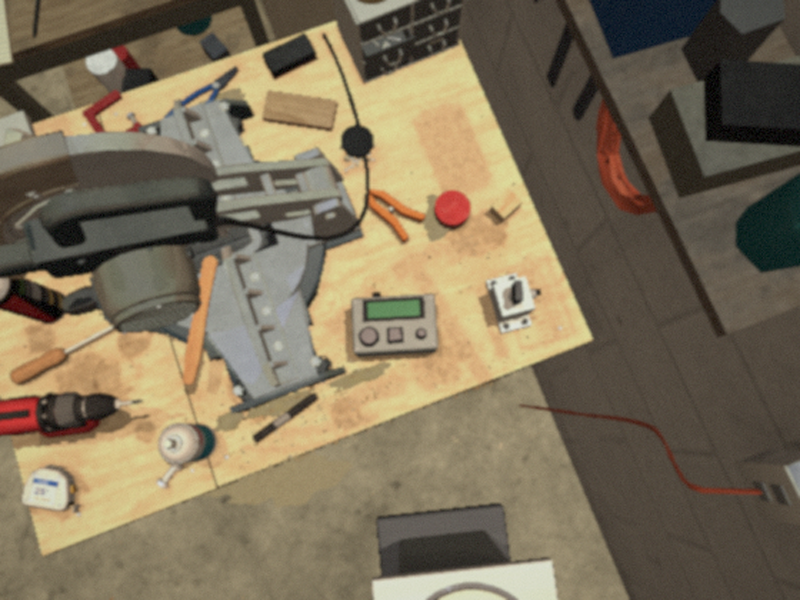

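The scene view shows the readout (big, square and small keys at about 348,315; 371,328; 394,344) and the gauge grip near 522,365. The top view shows the keys at 369,337; 395,335; 421,334 and the grip at 518,290. I'll enlarge both for closer readings.

Run:
```python
import cv2
from workcell import camera
import numpy as np
a=np.mean([camera("top").astype(float) for _ in range(4)],0).astype('uint8')[:,:,::-1]
b=np.mean([camera("scene").astype(float) for _ in range(4)],0).astype('uint8')[:,:,::-1]
cv2.imwrite("pics/t1.png",cv2.resize(a[185:245,240:390],None,fx=5,fy=5,interpolation=cv2.INTER_CUBIC))
cv2.imwrite("pics/s1.png",cv2.resize(b[195:315,225:390],None,fx=4.8,fy=4.8,interpolation=cv2.INTER_CUBIC))
```

```text
(no output)
```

View pics/t1.png

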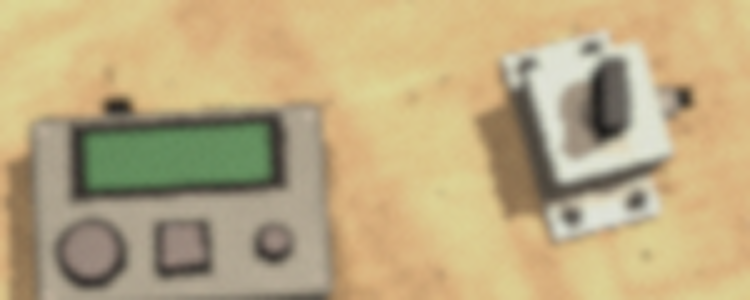

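View pics/s1.png

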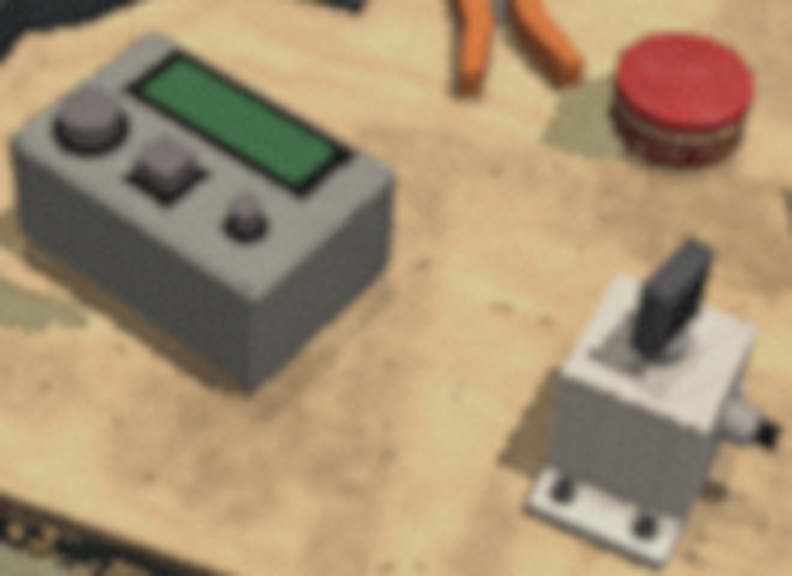

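Enlarged top crop: key tops at 92,249 (big), 184,246 (square) and 273,240 (small). The block top corners are 525,75; 637,42; 672,155; 560,188. The grip runs from about 618,58 to 605,137. Scene crop: keys at 91,115; 168,157; 246,207. The grip top is near 680,266.

```bash
cat > h.py <<'E'
import numpy as np
from workcell import get_calibration
def back(n,u,v,z):
    c=get_calibration(n);V=np.array(c["view"]);R,t=V[:3,:3],V[:3,3]
    d=R.T@np.array([(u-c["cx"])/c["fx"],(v-c["cy"])/c["fy"],1]);o=-R.T@t
    return (o+d*(z-o[2])/d[2])
def proj(n,p):
    c=get_calibration(n);V=np.array(c["view"]);q=V[:3,:3]@p+V[:3,3]
    return np.array([c["fx"]*q[0]/q[2]+c["cx"],c["fy"]*q[1]/q[2]+c["cy"]])
T=lambda u,v,z:back("top",(u+.5)/5-.5+240,(v+.5)/5-.5+185,z)
S=lambda u,v,z:back("scene",(u+.5)/4.8-.5+225,(v+.5)/4.8-.5+195,z)
E
python3 - <<'E'
from h import *
np.set_printoptions(precision=4,suppress=True)
for n,a,b in(("big",(92,249),(91,110)),("sq",(184,246),(168,157)),("small",(273,240),(246,205))): print(n,T(*a,.085),S(*b,.085))
P=[T(*p,.07) for p in((525,75),(637,42),(672,155),(560,188))];print("blockT",np.mean(P,0),P)
Q=[S(*p,.07) for p in((620,275),(757,328),(705,432),(560,373))];print("blockS",np.mean(Q,0),Q)
for z in(.12,): print("grip",T(616,90,z),S(680,266,z))
print("readout corners",[T(*p,.07) for p in((33,122),(322,106))],[S(*p,.07) for p in((12,140),(155,35),(393,180),(252,300))])
def pt(x,y,z): 
    a=proj("top",np.array([x,y,z]));b=proj("scene",np.array([x,y,z]))
    return (a-[240,185]+.5)*5-.5,(b-[225,195]+.5)*4.8-.5
c=(np.mean(P,0)+np.mean(Q,0))/2
for z in(.08,.12):
  for yaw in(0,):print(z,pt(c[0],c[1],z))
E
```

```text
big [0.5657 0.1179 0.085 ] [0.5663 0.1183 0.085 ]
sq [0.5624 0.0722 0.085 ] [0.5645 0.0722 0.085 ]
small [0.5608 0.0278 0.085 ] [0.5626 0.0278 0.085 ]
blockT [ 0.6097 -0.1451  0.07  ] [array([ 0.6342, -0.1105,  0.07  ]), array([ 0.6454, -0.17  ,  0.07  ]), array([ 0.5851, -0.1794,  0.07  ]), array([ 0.5742, -0.1205,  0.07  ])]
blockS [ 0.6121 -0.1449  0.07  ] [array([ 0.6375, -0.1118,  0.07  ]), array([ 0.6465, -0.1704,  0.07  ]), array([ 0.587 , -0.1784,  0.07  ]), array([ 0.5776, -0.119 ,  0.07  ])]
grip [ 0.6119 -0.1458  0.12  ] [ 0.6129 -0.1451  0.12  ]
readout corners [array([0.636 , 0.1422, 0.07  ]), array([ 0.6289, -0.0052,  0.07  ])] [array([0.5413, 0.1446, 0.07  ]), array([0.6351, 0.1403, 0.07  ]), array([ 0.6251, -0.0049,  0.07  ]), array([0.5328, 0.0013, 0.07  ])]
0.08 (array([601.1959, 108.4745]), array([662.5023, 336.2297]))
0.12 (array([614.5446,  92.1298]), array([677.328 , 268.8638]))
```

Run:
```python
from h import *
import cv2
a,b=S(651,290,.12),S(701,244,.12);d=b-a;print(a,b,np.degrees(np.arctan2(d[1],d[0])),np.linalg.norm(d))
def box(y,z,c=(.6115,-.145)):
    y=np.radians(y);R=np.array([[np.cos(y),-np.sin(y)],[np.sin(y),np.cos(y)]])
    return [np.r_[R@np.array(p)+c,z] for p in((.018,.007),(.018,-.007),(-.018,-.007),(-.018,.007))]
out=[]
for yaw in(-15,-5,5,15):
    i=cv2.imread("pics/s1.png");j=cv2.imread("pics/t1.png")
    for z in(.08,.12):
        for im,n,k,o in((i,"scene",4.8,(225,195)),(j,"top",5,(240,185))):
            q=np.array([(proj(n,p)-o+.5)*k-.5 for p in box(yaw,z)])
            cv2.polylines(im,[q.round().astype(int)],True,(0,255,0) if z>.1 else (0,0,255),1)
    out.append(np.vstack([cv2.resize(i[210:390,580:730],(200,240)),cv2.resize(j[30:180,530:680],(200,200))]))
cv2.imwrite("pics/ov.png",np.hstack(out))
```

```text
[ 0.5952961  -0.14227107  0.12      ] [ 0.62801487 -0.14602231  0.12      ] -6.5404737500984105 0.03293310869740491
```

View pics/ov.png

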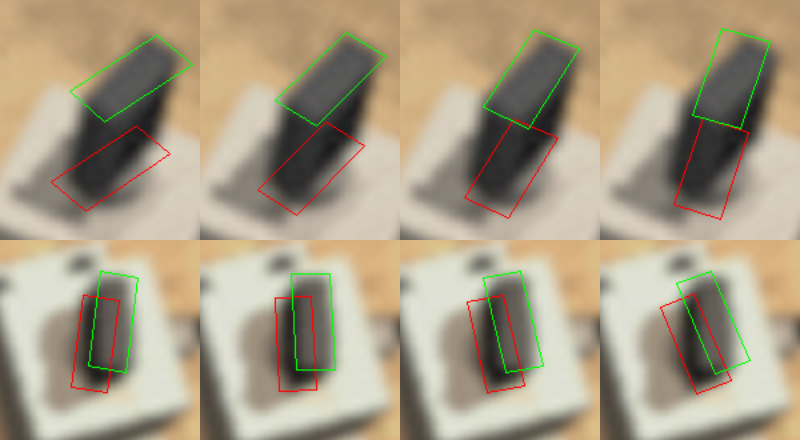

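The overlay shows the grip yaw lies between -5 and -15°, at about -7°. The bore is at (0.6115, -0.145). First I shut the gripper, turn to yaw 173° (equivalent to -7°), and go round in front of the saw.

carry_out:
  targets: "0 0 0 0 0 -0.72 -1; 0 0 0 0 0 -0.72 -1; 0 0 0 0 0 -0.72 -1; -0.375 -0.872 0 0 0 0 -1; -0.375 -0.872 0 0 0 0 -1; -0.375 -0.872 0 0 0 0 -1; -0.375 -0.872 0 0 0 0 -1; -0.375 -0.872 0 0 0 0 -1"
  newtons: 40

```text
time: 1.17
ee_pos: [0.2358, 0.3348, 0.4046]
tcp_rot: [180.0, 0.0, 173.0]
wrist_force: [0.6, 0.6, 1.4]
opening: 0.0
grasp_force: 0.0
```

carry_out:
  targets: "-0.375 -0.872 0 0 0 0 -1; -0.375 -0.872 0 0 0 0 -1; -0.375 -0.872 0 0 0 0 -1; -0.375 -0.872 0 0 0 0 -1; -0.375 -0.872 0 0 0 0 -1; -0.375 -0.872 0 0 0 0 -1; 0 0 0 0 0 0 -1; 0 0 0 0 0 0 -1"

```text
time: 1.83
ee_pos: [0.2999, 0.1158, 0.405]
tcp_rot: [180.0, 0.0, 172.6]
wrist_force: [0.2, 0.7, -0.2]
opening: -0.0001
grasp_force: 0.0
```

carry_out:
  targets: "-0.825 0.107 0.375 0 0 0 -1; -0.825 0.107 0.375 0 0 0 -1; -0.825 0.107 0.375 0 0 0 -1; -0.825 0.107 0.375 0 0 0 -1; -0.825 0.107 0.375 0 0 0 -1; -0.825 0.107 0.375 0 0 0 -1; -0.825 0.107 0.375 0 0 0 -1; -0.825 0.107 0.375 0 0 0 -1"

```text
time: 2.5
ee_pos: [0.567, 0.1217, 0.2833]
tcp_rot: [180.0, -0.0, 173.1]
wrist_force: [0.3, 0.4, 0.1]
opening: 0.0002
grasp_force: 0.0
```

carry_out:
  targets: "0 0 0 0 0 0 -1; 0 0 0 0 0 0 -1; 0 0 0 0 0 0 -1; 0 0 0 0 0 0 -1; 0 0 0 0 0 0 -1; 0 0 0 0 0 0 -1; 0 0 0 0 0 0 -1; 0 0 0 0 0 0 -1"

```text
time: 3.17
ee_pos: [0.5654, 0.1194, 0.2855]
tcp_rot: [180.0, 0.1, 173.0]
wrist_force: [0.2, 0.4, 0.1]
opening: 0.0002
grasp_force: 0.0
```

Run:
```python
from workcell import camera,monitor
import cv2
a=cv2.resize(camera("top")[170:260,230:350,::-1],None,fx=3.3,fy=4,interpolation=2);b=cv2.resize(camera("scene")[170:290,210:330,::-1],None,fx=3.3,fy=3,interpolation=2)
import numpy as np
cv2.imwrite("pics/c2.png",np.hstack([a,b]));o=monitor.get_obs();print(o["q"],o["ee_pos"],o["tcp_rot"],o["wrist_force"])
```

```text
[ 1.19114866e+01  8.07697832e+00  2.37668813e-01  8.21292278e+01
 -1.87979642e-03  1.89544042e+01] [0.56559558 0.11930437 0.28503349] [1.79991558e+02 3.03672875e-02 1.72957080e+02] [ 0.38812696  0.02935572 -0.18130499]
```

View pics/c2.png

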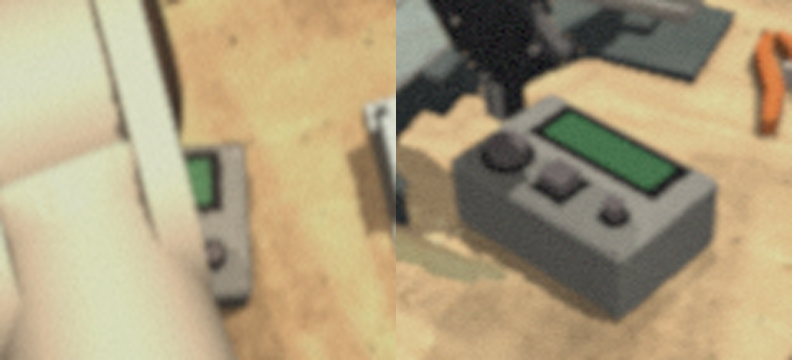

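The scene view shows the shut fingertips just above the large key (tip at about 510,110, key at 505,150). Now I press by feel.

carry_out:
  targets: "0 0 0.25 0 0 0 -1; 0 0 0.25 0 0 0 -1; 0 0 0.15 0 0 0 -1; 0 0 0.1 0 0 0 -1; 0 0 0.05 0 0 0 -1; 0 0 0 0 0 0 -1; 0 0 0 0 0 0 -1; 0 0 0 0 0 0 -1"

```text
time: 3.93
ee_pos: [0.5655, 0.1193, 0.2528]
tcp_rot: [-180.0, -0.0, 173.0]
wrist_force: [-3.5, -1.5, 5.6]
opening: -0.0001
grasp_force: 2.4
```

carry_out:
  targets: "0 0 0.02 0 0 0 -1; 0 0 0.02 0 0 0 -1; 0 0 0 0 0 0 -1; 0 0 0 0 0 0 -1; 0 0 0 0 0 0 -1; 0 0 0 0 0 0 -1; 0 0 0 0 0 0 -1; 0 0 0 0 0 0 -1"

```text
time: 4.6
ee_pos: [0.5654, 0.1193, 0.2523]
tcp_rot: [180.0, 0.0, 173.0]
wrist_force: [-7.3, -2.0, 13.1]
opening: 0.0001
grasp_force: 6.4
```

Bottomed, with force rising past 5.2 N. I release it and go to the square key.

carry_out:
  targets: "0 0 -0.25 0 0 0 -1; 0 0 -0.25 0 0 0 -1; 0 0 -0.25 0 0 0 -1; 0 0 0 0 0 0 -1; -0.046 -0.58 0 0 0 0 -1; -0.046 -0.58 0 0 0 0 -1; 0 0 0 0 0 0 -1; 0 0 0 0 0 0 -1"

```text
time: 5.27
ee_pos: [0.5638, 0.0721, 0.281]
tcp_rot: [180.0, -0.0, 172.9]
wrist_force: [-0.6, 0.8, 0.1]
opening: 0.0002
grasp_force: 0.0
```

carry_out:
  targets: "0 0 0.25 0 0 0 -1; 0 0 0.25 0 0 0 -1; 0 0 0.15 0 0 0 -1; 0 0 0.07 0 0 0 -1; 0 0 0.03 0 0 0 -1; 0 0 0 0 0 0 -1; 0 0 0 0 0 0 -1; 0 0 0 0 0 0 -1"

```text
time: 5.93
ee_pos: [0.5635, 0.0735, 0.2523]
tcp_rot: [180.0, 0.0, 173.0]
wrist_force: [-4.9, -0.3, 14.6]
opening: -0.0003
grasp_force: 7.5
```

carry_out:
  targets: "0 0 -0.25 0 0 0 -1; 0 0 -0.25 0 0 0 -1; 0 0 -0.25 0 0 0 -1; 0 0 0 0 0 0 -1; -0.046 -0.575 0 0 0 0 -1; -0.046 -0.575 0 0 0 0 -1; 0 0 0 0 0 0 -1; 0 0 0 0 0 0 -1"

```text
time: 6.6
ee_pos: [0.5617, 0.0261, 0.2808]
tcp_rot: [180.0, -0.0, 172.9]
wrist_force: [-0.4, 0.4, 0.1]
opening: -0.0002
grasp_force: 0.0
```

carry_out:
  targets: "0 0 0.25 0 0 0 -1; 0 0 0.25 0 0 0 -1; 0 0 0.15 0 0 0 -1; 0 0 0.07 0 0 0 -1; 0 0 0.03 0 0 0 -1; 0 0 0 0 0 0 -1; 0 0 0 0 0 0 -1; 0 0 0 0 0 0 -1"

```text
time: 7.27
ee_pos: [0.5615, 0.0274, 0.2522]
tcp_rot: [180.0, 0.0, 173.0]
wrist_force: [-6.1, -0.2, 15.2]
opening: -0.0
grasp_force: 7.4
```

carry_out:
  targets: "0 0 -0.5 0 0 0 -1; 0 0 -0.75 0 0 0 -1; 0 0 -1 0 0 0 -1; -0.353 -0.825 0 0 0 0 0; -0.353 -0.825 0 0 0 0 0; -0.353 -0.825 0 0 0 0 0; -0.353 -0.825 0 0 0 0 0; -0.353 -0.825 0 0 0 0 0"

```text
time: 7.93
ee_pos: [0.6119, -0.1467, 0.3402]
tcp_rot: [180.0, -0.0, 173.0]
wrist_force: [0.3, 0.6, 0.3]
opening: 0.043
grasp_force: 0.0
```

carry_out:
  targets: "0 0 0 0 0 0 0; 0 0 0 0 0 0 0; 0 0 0 0 0 0 0; 0 0 0 0 0 0 0; 0 0 0 0 0 0 0; 0 0 0 0 0 0 0; 0 0 0 0 0 0 0; 0 0 0 0 0 0 0"

```text
time: 8.6
ee_pos: [0.6116, -0.1451, 0.3413]
tcp_rot: [-180.0, 0.0, 173.0]
wrist_force: [-0.8, 0.1, -0.3]
opening: 0.0426
grasp_force: 0.0
```

Run:
```python
from workcell import camera,monitor
import cv2
import numpy as np
b=np.mean([camera("scene").astype(float) for _ in range(3)],0).astype('uint8')[:,:,::-1]
cv2.imwrite("pics/g3.png",cv2.resize(b[205:315,310:410],None,fx=5,fy=5,interpolation=2));o=monitor.get_obs();print(o["ee_pos"],o["tcp_rot"],o["wrist_force"],o["opening"])
```

```text
[ 0.61158393 -0.14545043  0.34116421] [-1.79999465e+02  5.88947854e-03  1.72977769e+02] [0.14626003 0.31148126 0.55781251] 0.04292495647542451
```

View pics/g3.png

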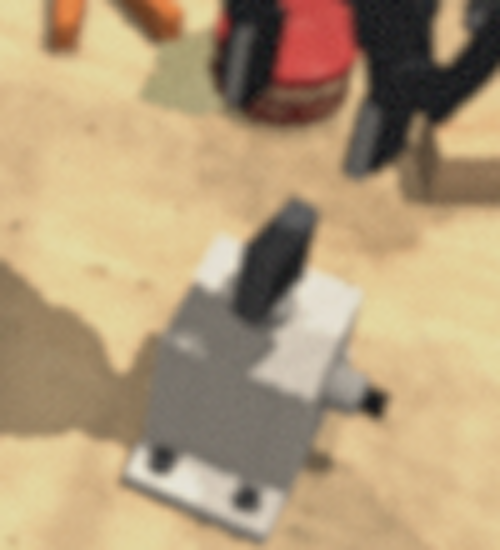

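The fingers straddle the grip line (tips at 240,100 and 362,170; grip top at about 278,230). I descend, then close gently.

carry_out:
  targets: "0 0 0.4 0 0 0 0; 0 0 0.4 0 0 0 0; 0 0 0.4 0 0 0 0; 0 0 0.4 0 0 0 0; 0 0 0.25 0 0 0 0; 0 0 0.18 0 0 0 0; 0 0 0 0 0 0 0; 0 0 0 0 0 0 0"

```text
time: 9.42
ee_pos: [0.6117, -0.1456, 0.2602]
tcp_rot: [180.0, 0.0, 173.0]
wrist_force: [0.6, -0.1, 0.7]
opening: 0.0426
grasp_force: 0.0
```

carry_out:
  targets: "0 0 0 0 0 0 -0.3; 0 0 0 0 0 0 -0.4; 0 0 0 0 0 0 -0.5; 0 0 0 0 0 0 -0.6; 0 0 0 0 0 0 -0.65; 0 0 0 0 0 0 -0.7; 0 0 0 0 0 0 -1; 0 0 0 0 0 0 -1"
  newtons: 25

```text
time: 10.08
ee_pos: [0.6117, -0.1455, 0.2602]
tcp_rot: [180.0, 0.0, 173.0]
wrist_force: [0.2, 2.6, 2.2]
opening: 0.0134
grasp_force: 24.6
```

carry_out:
  targets: "0 0 0 0 0 0 -1; 0 0 0 0 0 0 -1; 0 0 0 0 0 0 -1; 0 0 0 0 0 0 -1; 0 0 0 0 0 0 -1; 0 0 0 0 0 0 -1; 0 0 0 0 0 0 -1; 0 0 0 0 0 0 -1"

```text
time: 10.75
ee_pos: [0.6117, -0.1456, 0.2602]
tcp_rot: [180.0, 0.0, 173.0]
wrist_force: [-0.5, 3.1, 5.3]
opening: 0.0137
grasp_force: 24.9
```

Run:
```python
from workcell import monitor
o=monitor.get_obs();print({k:o[k] for k in("ee_pos","tcp_rot","wrist_force","torque","opening","grasp_force")})
```

```text
{'ee_pos': array([ 0.61167722, -0.14556052,  0.26021995]), 'tcp_rot': array([1.79988213e+02, 3.10170331e-02, 1.72968895e+02]), 'wrist_force': array([-0.52672091,  3.05300342,  5.2517766 ]), 'torque': array([ 0.65831063,  0.0315465 , -0.01821165]), 'opening': 0.013679092773879891, 'grasp_force': 24.942398071289062}
```

carry_out:
  targets: "0 0.01 -0.05 0 0 0 -1; 0 0.01 -0.05 0 0 0 -1; 0 0 -0.05 0 0 0 -1; 0 0 0 0 0 0 -1; 0 0 0 0 0 0 -1; 0 0 0 0 0 0 -1; 0 0 0 0 0 0 -1; 0 0 0 0 0 0 -1"
  newtons: 35

```text
time: 11.42
ee_pos: [0.6116, -0.1449, 0.2657]
tcp_rot: [-180.0, -0.0, 173.0]
wrist_force: [-0.3, -0.2, -2.3]
opening: 0.0133
grasp_force: 34.6
```

Carrying the weight (2.3 N) with no side force. I continue the draw.

carry_out:
  targets: "0 0 -0.09 0 0 0 -1; 0 0 -0.1 0 0 0 -1; 0 0 -0.1 0 0 0 -1; 0 0 -0.1 0 0 0 -1; 0 0 -0.1 0 0 0 -1; 0 0 -0.1 0 0 0 -1; 0 0 -0.1 0 0 0 -1; 0 0 -0.05 0 0 0 -1"

```text
time: 12.08
ee_pos: [0.6118, -0.1448, 0.2963]
tcp_rot: [-180.0, 0.0, 173.0]
wrist_force: [-0.7, -0.8, -3.0]
opening: 0.0135
grasp_force: 34.6
```

carry_out:
  targets: "0 0 0 0 0 0 -1; 0 0 0 0 0 0 -1; 0 0 0 0 0 0 -1; 0 0 0 0 0 0 -1; 0 0 0 0 0 0 -1; 0 0 0 0 0 0 -1; 0 0 0 0 0 0 -1; 0 0 0 0 0 0 -1"

```text
time: 12.75
ee_pos: [0.6117, -0.1448, 0.2954]
tcp_rot: [180.0, -0.0, 173.0]
wrist_force: [0.4, 0.7, -2.6]
opening: 0.0133
grasp_force: 34.6
```

Run:
```python
from workcell import camera,monitor
import cv2
import numpy as np
b=np.mean([camera("scene").astype(float) for _ in range(3)],0).astype('uint8')[:,:,::-1]
a=np.mean([camera("top").astype(float) for _ in range(3)],0).astype('uint8')[:,:,::-1]
cv2.imwrite("pics/g4.png",np.hstack([cv2.resize(b[205:305,310:410],None,fx=5,fy=5,interpolation=2),cv2.resize(a[120:270,240:420],(300,500)) ]));o=monitor.get_obs();print({k:o[k] for k in("ee_pos","tcp_rot","wrist_force","torque","opening","grasp_force")})
```

```text
{'ee_pos': array([ 0.61168969, -0.1448548 ,  0.29547266]), 'tcp_rot': array([ 1.79999310e+02, -2.32939828e-03,  1.72962320e+02]), 'wrist_force': array([-0.06641996, -0.04355493, -0.94545311]), 'torque': array([ 0.03439704, -0.03069226,  0.06071068]), 'opening': 0.013864540572137816, 'grasp_force': 34.563090205192566}
```

View pics/g4.png

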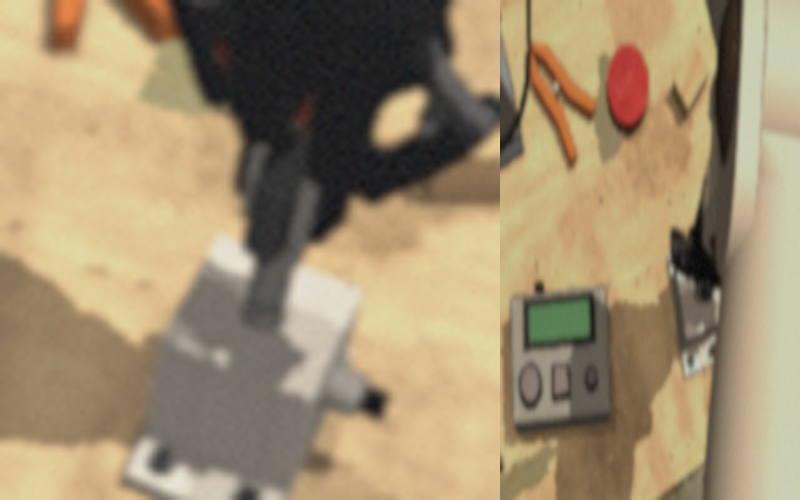

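The picture shows the gauge upright between the fingers, with its shank standing out of the bore at about 265,310. The tin and offcut have not moved. Side force is about 0.

```bash
python3 -c "
from workcell import bot
print(bot.job_done())"
```

```text
the job is handed in; nothing more can be done
None
```

I pressed the large round, square and small round keys fully down in that order, letting each spring back, with the gauge still home. I then drew the gauge up about 35 mm and handed in at about 13 s of the 48 s allowed, still gripping it, upright, with almost no side force. The groove was too small to make out in the last picture, so that it stands clear above the block is worked out from the measured lift.

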